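Refit the washed purifier filter and hold its reset down with a cake tester

TASK

The washed filter is dry: lift the flat filter cassette by its tab out of the drying rack, slide it down into the slot in the top of the air purifier until it is fully home, and let go of it. Then take the cake tester (slim dome-topped handle, not the stout corer) out of the wooden tool stand and use its pin, held square to the purifier's sloping panel, to push the recessed reset button gently down. Finish while holding: the tester stays in the gripper, pin in the hole and button down, and the corer, mug, honey jar and lemon stay where they are.

Things in the scene. Friction and masses are not known exactly. Their poses are not given: they have to be found in the camera images.
- purifier: Fixed worktop air purifier, 165 mm deep (x), 220 mm wide (y), 125 mm high: white side cheeks, grey flat top at the rear with the filter slot, black control panel sloping down 20 degrees towards its front (-x). Origin: on the worktop, 105 mm behind the front face and midway across; z up. A wall cabinet overhangs it: 0.47 m up, from about 0.57 m ahead of the robot.
- slot_mouth (a point): Centre of the slot's mouth, in the plane of the purifier's flat top (125 mm up). The slot runs along the purifier's y; it is 104 mm long by 17.5 mm wide (along x) and 90 mm deep; its top 10 mm flares to 116 by 30 mm.
- filter_seat (a point): Centre of the slot's floor, 35 mm above the worktop; the filter's origin comes to lie here when it is home.
- panel: Sloping black control panel, 96 mm up the slope by 116 mm wide, fixed on the purifier. Origin: centre of the mouth of the reset hole, 30 mm right of the panel's middle and 16 mm up the slope. z points out of the panel (20 degrees off vertical, leaning to the purifier's front), x up the slope, y to the left. A flat round touch key lies 60 mm to the hole's left; it is not used.
- button_top (a point): Centre of the top of the unpressed white reset button at the bottom of the reset hole, 10 mm below the mouth (fixed point). The hole has a steel rim 27 mm across, 3 mm proud of the panel; it narrows from 20 mm at the mouth to 12 mm at 9 mm depth and runs straight along the panel's -z.
- reset_button (a joint): How far the reset button is pressed in, m: 0 out, 0.006 fully down. Spring about 0.7 N per mm (4.2 N fully down), then a hard stop.
- filter: Loose flat filter cassette, grey frame with black ribbed core: 14 mm thick (x), 100 mm wide (y), 90 mm high, with a pull tab on top in the middle of its width, 12 mm thick, 46 mm wide and 34 mm tall (124 mm in all). Origin: centre of its underside; z up. Either face may look forward. 0.11 to 0.2 kg. It stands upright in the rack's middle gap, underside 14 mm above the worktop.
- rack: Fixed wire drying rack over a white tray, 150 mm (x) by 116 mm (y). Six wire hairpins, 70 mm high and 74 mm wide, stand across it 22 mm apart along x. Origin: centre of its underside.
- stand: Fixed dark wooden tool stand, 62 mm (x) by 124 mm (y), 85 mm high, with two holes 19.5 mm wide in its top, 31 mm either side of the middle along its y. Origin: centre of its underside. The tester is in one hole and the corer in the other.
- tester: Loose cake tester standing pin down in the stand. Origin: tip of the pin; z runs up the tool. Steel pin 5 mm thick, 50 mm long; steel ferrule 17 mm thick to 66 mm; shoulder 26 mm wide to 72 mm, resting on the stand's top; round light wooden handle 22 mm thick from 77 to 126 mm; domed top at 137 mm, 71 mm above the stand. 0.05 to 0.085 kg.
- corer: Loose apple corer in the other hole of the stand; its handle is stout and flat-topped, 31 mm thick and 47 mm high above the stand. Leave it there. Origin: lower end of its steel tube.
- mug: White mug, 86 mm wide and 98 mm high, standing behind the purifier; leave it alone. Origin: centre of its underside.
- honey: Honey jar, 63 mm wide and 94 mm high, standing behind on the right; leave it alone. Origin: centre of its underside.
- lemon: Lemon, 78 mm long, lying behind the purifier; leave it alone. Origin: centre of its underside.

How it is judged (in metres and radians):
On the way:
1. the filter is fully home in the slot and let go (distance between filter and filter_seat below 0.006 m and angle between the z axis of filter and the z axis of purifier, either way round below 0.06 rad and contact force between the fingers and filter below 0.1 N), for 0.2 s.
At the end, for the whole second after the job is handed in: Filter home: origin within 6 mm of the slot floor's centre, upright within 0.06 rad. The gripper still holds the tester at rest, tip in the reset hole, axis within 0.14 rad of the panel's normal, button pressed in more than 3 mm, 1 to 15 N on the purifier (distance between filter and filter_seat below 0.006 m and angle between the z axis of filter and the z axis of purifier, either way round below 0.06 rad and value of joint reset_button above 0.003 m and z of tester in the frame of panel below -0.011 m and contact force between tester and purifier between 1 and 15 N and angle between the z axis of tester and the z axis of panel, either way round below 0.14 rad and contact force between the fingers and tester above 1 N and linear speed of tester below 0.02 m/s); the arm keeps its last pose, push and grip.
It fails at once if the reset button is pushed before the filter is home (value of joint reset_button above 0.003 m and not (distance between filter and filter_seat below 0.006 m and angle between the z axis of filter and the z axis of purifier, either way round below 0.06 rad)).
It fails at once if the tester is forced against the purifier with more than 30 N (contact force between tester and purifier above 30 N).
It fails at once if the corer is taken out of the stand (distance of corer from where it was at the start of the episode above 0.03 m).
It fails at once if the mug, honey jar or lemon is shifted (distance of any of mug, honey, lemon from where it was at the start of the episode above 0.03 m).
It also fails if it takes over 61 s, if anything falls off the work surface, if the arm or the gripper's body presses on something with over 40 N, if the wrist force passes 120 N, or if a joint passes its speed limit or range.

ROBOT

A 6-joint arm with a two-finger parallel gripper is mounted at the origin on a cart in front of the work surface, level with it; the furniture and walls round the work are solid. World frame = base frame: x ahead of the robot, y to its left, z up, the work surface at z = 0. Lengths are in mm, angles in rad, forces in N, time in s.
With the tool pointing down it reaches from about 350 to 875 mm from the base axis. Payload 4.2 kg.
Tool frame: the origin (TCP) lies between the finger pads; the fingertips stand 14 mm ahead of it and the grasp point (between the pads) lies 5 mm behind it; z points along the fingers, y is the line along which they close (so a half turn about z gives the same grasp; the last joint's range is limited). The gripper opens to 85 mm and grips with 20 to 120 N. Pads are 22 mm wide; open, the fingers measure 114 mm over their backs; the gripper's body (76 mm by 85 mm) begins 54 mm behind the grasp point. The pads swing forward as they close: fully open they stand 13 mm farther back than shut.
Start: joints at [-1.029, 0.385, 0.008, 0, -1.194, -0.259], TCP at [174.42, -600.148, 245.312] pointing down, gripper open.
Joint ranges: [-3.14, 3.14], [-1.21, 2.06], [-1.07, 1.41], [-3.16, 2.05], [-2.99, -0.16], [-3.1, 3.1]. Speed limits (rad/s): [2.79, 2.79, 3.14, 3.14, 3.14, 3.14].

INTERFACE

Orientations are given as a unit quaternion [x, y, z, w].
In Python, from bench import * gives the robot as it stands.
- The arm moves only by the tool carry_out, never from a script. Its argument "motion" is a list of rows, each a list of 7 numbers: the turn, a rotation vector about the tool's x, y, z in rad, then the shift along the tool's x, y, z in mm, then the opening, from -1 (shut) to 1 (fully open), so that 0 is half open. A call has 1 to 5 rows; each row is the pose to reach, as a shift and turn from the pose commanded when the call began, along the tool's axes at that moment; what a row does not reach only later rows make up. A row lasts 1/8 s, in which the tool goes at most 62.5 mm and 10.7 degrees, less where a joint would pass 70% of its speed; a pose out of reach is approached as far as the arm can. A call with a gripper value outside its range is refused whole. The fingers move at their own pace and stop on an object; the grip force is fixed at half the most. Time passes only in rows, so rows that repeat a pose let the fingers close. It gives the time, the measured TCP pose, the force, the opening and the grip force at its end, in the units of the state.
- read_state(): the state, without advancing time (a new reading comes with each control period).
- get_image(name): name is "side" or "top" or "wrist"; returns a dict with "color" (400x640x3 uint8, blue, green, red), "mtx" (3x3 intrinsics, pixels), "position" and "orientation" of the camera in the world. Camera axes: x right, y down, z forward; pixel columns grow to the right and rows downward; lengths in mm; the calibration is good to about 2 mm. A picture is of the moment at which its call begins. There is no depth.
- job_done(): hands the job in; it is judged then, once.
The state is a dict: "clock": time; "joints": joint angles; "joint_vel": joint speeds; "joint_efforts": joint torques, N m; "position": TCP position; "ee_rot": TCP orientation; "contact_force": force on the tool from outside, world axes, zero at the start; "wrist_torque": the same for the moment, N m; "gripper_width": finger opening in mm; "grasp_force": force on a finger pad.
Only numpy, scipy, OpenCV 4.12 (cv2) and the standard library are available. Lean on these libraries where they do the work, as an engineer would, in place of code of your own. Each camera call takes 0.05 s, during which the arm holds its last target. There are 200 camera calls.

## Working session

There is one attempt and no reset: what is moved stays moved. The work goes in short steps, Python scripts to look and compute and a tool call to move; the robot and the scene stay as the last step left them, time stands still between calls to the robot, and variables do not carry over. Pictures are saved under pics/ and viewed, at most 10 in all, crops included, and the job is handed in when it is done.

Besides the shell and the picture viewer there is one more tool, called as name(argument=value, ...) on one line, values as JSON. carry_out: Moves the arm, as the interface text tells. Its arguments: {"type":"object","properties":{"motion":{"type":"array"}},"required":["motion"]}

```bash
ls; mkdir -p pics
cat > h.py <<'E'
from bench import *
import numpy as np, cv2
from scipy.spatial.transform import Rotation as R
def snap(n,f):
    im=get_image(n); cv2.imwrite(f'pics/{f}.png',im['color'])
    np.savez(f'pics/{f}.npz',K=im['mtx'],p=im['position'],q=im['orientation'])
def load(f):
    d=np.load(f'pics/{f}.npz'); return d['K'],d['p'],R.from_quat(d['q']).as_matrix()
def atz(f,u,v,z):
    K,p,M=load(f); d=M@np.linalg.solve(K,[u,v,1.]); return p+d*(z-p[2])/d[2]
def proj(f,P):
    K,p,M=load(f); c=(np.atleast_2d(P)-p)@M; q=c@np.array(K).T; return q[:,:2]/q[:,2:]
def st():
    s=read_state(); print({k:np.round(s[k],3).tolist() for k in s})
def rel(P,quat):
    "row from the present measured pose to world pose"
    s=read_state(); T=R.from_quat(s['ee_rot']); return (T.inv()*R.from_quat(quat)).as_rotvec().round(4),T.inv().apply(np.array(P)-s['position']).round(1)
E
python3 - <<'E'
from h import *
snap('top','top0');snap('side','side0')
for f in('top0','side0'):
    K,p,M=load(f);print(K.tolist(),p,M.round(3).tolist())
st()
E
```

```text
pics
[[416.1963223058006, 0.0, 328.7233516344726], [0.0, 416.1963223058006, 188.7064955836816], [0.0, 0.0, 1.0]] [ 403.85358941   18.10112908 1146.83875812] [[0.013, -0.99, 0.14], [-0.999, -0.008, 0.034], [-0.033, -0.141, -0.99]]
[[441.3474552887025, 0.0, 329.07422632896004], [0.0, 441.3474552887025, 201.55503715829101], [0.0, 0.0, 1.0]] [-459.91773873  236.60179072  788.34879912] [[-0.167, -0.55, 0.819], [-0.986, 0.077, -0.149], [0.019, -0.832, -0.555]]
{'clock': 0.1, 'joints': [-1.029, 0.385, 0.007, -0.0, -1.194, -0.259], 'joint_vel': [-0.001, -0.0, 0.001, 0.002, -0.0, 0.0], 'joint_efforts': [0.0, -39.332, 18.893, 4.198, -0.003, 0.0], 'position': [174.285, -599.694, 244.324], 'ee_rot': [-0.141, 0.99, 0.001, -0.0], 'contact_force': [0.223, -0.258, 0.241], 'wrist_torque': [0.027, 0.059, -0.029], 'grasp_force': 0.0, 'gripper_width': 85.37}
```

View pics/top0.png

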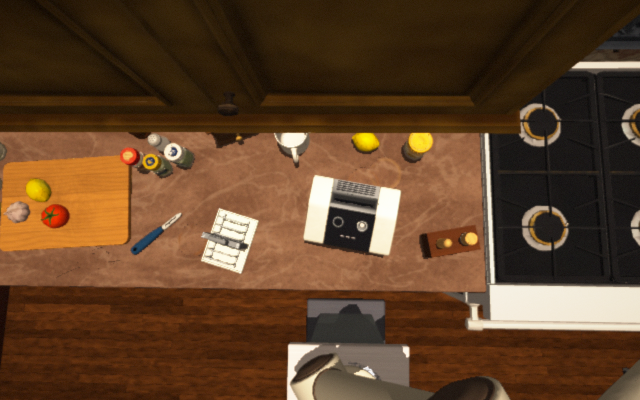

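View pics/side0.png

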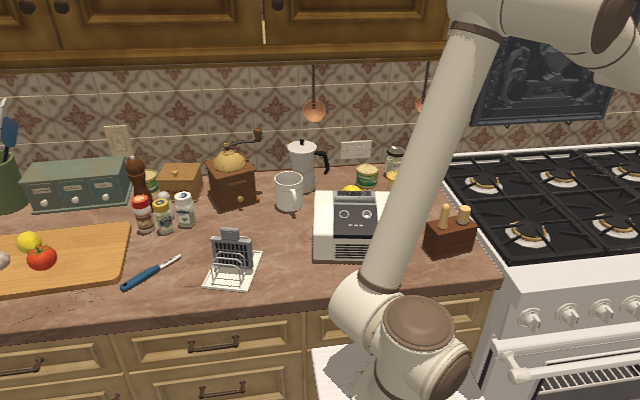

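The top view shows the rack at about (230,240), purifier at (352,216), stand at (453,242), with the mug, lemon and honey behind. The side view shows the filter tab at about (230,235). I'll enlarge the details next.

Run:
```python
from h import *
t=cv2.imread('pics/top0.png');s=cv2.imread('pics/side0.png')
def c(i,x,y,w,h,k):
    o=cv2.resize(i[y:y+h,x:x+w],None,fx=k,fy=k,interpolation=cv2.INTER_CUBIC)
    o=cv2.convertScaleAbs(o,alpha=1.3,beta=15)
    for a in range(-x%10,w,10): cv2.line(o,(a*k,0),(a*k,5 if (x+a)%50 else 14),(0,0,255),1)
    for a in range(-y%10,h,10): cv2.line(o,(0,a*k),(5 if (y+a)%50 else 14,a*k),(0,0,255),1)
    return o
C=np.zeros((600,800,3),np.uint8)
def put(o,x,y): C[y:y+o.shape[0],x:x+o.shape[1]]=o[:600-y,:800-x]
put(c(t,198,205,64,68,5),0,0);put(c(t,302,172,100,85,4),325,0)
put(c(t,422,224,62,36,5),0,350);put(c(s,200,222,68,70,3),320,350);put(c(s,420,200,60,62,4),540,350)
cv2.imwrite('pics/c1.png',C)
```

```text
(no output)
```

View pics/c1.png

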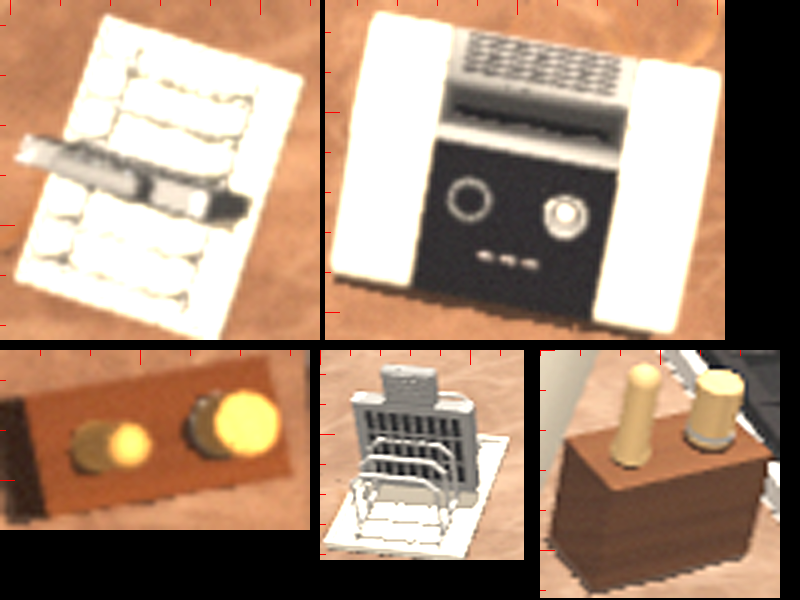

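The composite shows the tester as the slim domed handle on the left, with its dome at top-view (448,243). The corer is at (471,239), the reset hole at (362,226), the touch key at (338,222), and the filter tab's light top at about (233,244). Next come coarse positions, then wrist views on the way.

Run:
```python
from h import *
f='top0'
q=lambda u,v,z:print((u,v),atz(f,u,v,z)[:2].round(1))
print('rack');C=[atz(f,u,v,5) for u,v in((219,208),(258.4,220),(241.6,272.6),(201.4,261))]
print(np.round(C,1),np.mean(C,0),[np.linalg.norm(C[i]-C[i-1]).round(1) for i in range(4)])
print('pur');q(314.5,175,125);q(400.75,189.5,125);q(303.75,240.75,92);q(388.75,255,92)
print('hole,key');q(362,226,110);q(337.75,222,110)
print('tester dome, foot, corer top');q(448,243,150);q(442,243.5,85);q(471.3,238.7,132)
print('stand top corners');[q(422+a/5,224+b/5,85) for a,b in((25,45),(265,8),(292,120),(48,165))]
# wrist cam offset
snap('wrist','w0');K,p,M=load('w0');s=read_state();T=R.from_quat(s['ee_rot']).as_matrix()
print(K.tolist(),T.T@(p-s['position']),(T.T@M).round(3).tolist())
print('tool axes',T.round(3).tolist())
```

```text
rack
[[509.2 361.8   5. ]
 [477.  250.4   5. ]
 [333.9 291.    5. ]
 [363.4 403.    5. ]] [420.89597022 326.5517887    5.        ] [np.float64(151.5), np.float64(115.9), np.float64(148.7), np.float64(115.8)]
pur
(314.5, 175) [583.   89.2]
(400.75, 189.5) [ 548.2 -124.5]
(303.75, 240.75) [420.4 115.8]
(388.75, 255) [387.7 -97.4]
hole,key
(362, 226) [458.1 -29.9]
(337.75, 222) [467.4  30.3]
tester dome, foot, corer top
(448, 243) [ 418.3 -230.2]
(442, 243.5) [ 417.9 -231.4]
(471.3, 238.7) [ 429.5 -290.3]
stand top corners
(427.0, 233.0) [ 443.6 -194.6]
(475.0, 225.6) [ 463.6 -314.9]
(480.4, 248.0) [ 407.9 -326.3]
(431.6, 257.0) [ 384.1 -204.8]
[[350.01259387743085, 0.0, 312.7761650513868], [0.0, 350.01259387743085, 206.356500948445], [0.0, 0.0, 1.0]] [  74.94144601    1.03360717 -128.61528797] [[0.001, -0.957, -0.291], [1.0, 0.001, 0.001], [-0.001, -0.291, 0.957]]
tool axes [[-0.96, -0.279, -0.001], [-0.279, 0.96, 0.002], [0.0, 0.002, -1.0]]
```

carry_out(motion=[[0, 0, -0.15, -40, 42, -10, 1], [0, 0, -0.3, -80, 84, -20, 1], [0, 0, -0.45, -120, 126, -30, 1], [0, 0, -0.6, -160, 168, -40, 1], [0, 0, -0.75, -200, 210, -50, 1]])

```text
clock: 0.78
position: [308.3, -340.9, 295.5]
ee_rot: [-0.496, 0.868, 0.0, 0.0]
contact_force: [0.9, -0.3, 0.5]
gripper_width: 86.0
grasp_force: 0.0
```

```bash
cat >> h.py <<'E'
def tq(h,lean=0): # tool down, tool-x heading h
    x=np.array([np.cos(h),np.sin(h),0]);z=np.array([0,0,-1.]);return R.from_matrix(np.c_[x,np.cross(z,x),z]).as_quat()
E
python3 - <<'E'
from h import *
st();snap('wrist','w1')
print(*rel([470,-30,290],tq(-1.73)))
E
```

```text
{'clock': 0.775, 'joints': [-0.481, 0.062, -0.29, -0.0, -1.219, -0.053], 'joint_vel': [1.049, -0.388, -0.23, 0.0, -0.151, 0.154], 'joint_efforts': [-5.323, -21.969, 18.61, 4.126, -0.028, -0.093], 'position': [308.254, -340.92, 295.498], 'ee_rot': [-0.496, 0.868, 0.0, 0.0], 'contact_force': [0.907, -0.337, 0.462], 'wrist_torque': [-0.037, -0.112, -0.024], 'grasp_force': 0.0, 'gripper_width': 85.981}
[-0.0037  0.0012 -0.3651] [-345.7   15.9    7.7]
```

carry_out(motion=[[0, 0, -0.1, -60, 3, 1, 1], [0, 0, -0.2, -120, 6, 3, 1], [0, 0, -0.3, -180, 9, 5, 1], [0, 0, -0.365, -240, 12, 7, 1], [0, 0, -0.365, -300, 14, 8, 1]])

```text
clock: 1.45
position: [449.9, -76.0, 287.3]
ee_rot: [-0.644, 0.765, -0.0, 0.0]
contact_force: [0.8, -1.5, -0.5]
gripper_width: 85.6
grasp_force: 0.0
```

Run:
```python
from h import *
st();snap('wrist','w2')
print(*rel([420,225,250],tq(-1.847)))
```

```text
{'clock': 1.45, 'joints': [0.19, 0.061, -0.311, -0.0, -1.198, -0.363], 'joint_vel': [0.917, 0.258, 0.253, 0.004, 0.008, -0.926], 'joint_efforts': [-2.978, -24.265, 17.86, 3.983, -0.105, 0.67], 'position': [449.906, -75.991, 287.328], 'ee_rot': [-0.644, 0.765, -0.0, 0.0], 'contact_force': [0.799, -1.454, -0.483], 'wrist_torque': [-0.074, -0.102, -0.016], 'grasp_force': 0.0, 'gripper_width': 85.557}
[-0.0021  0.0018  0.1081] [-287.    82.5   37.3]
```

View pics/w2.png

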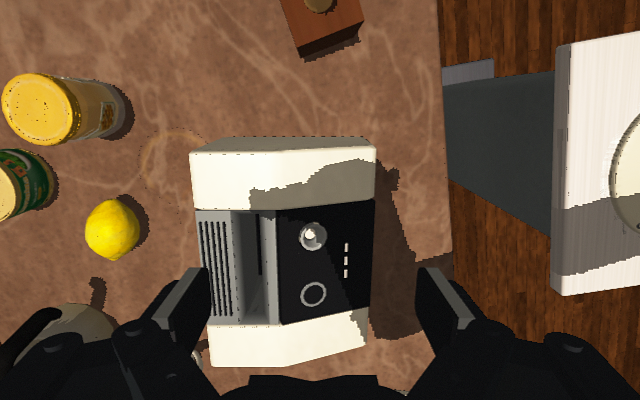

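The wrist view shows the purifier from the -y side: hole rim at (313,236), key ring at (314,294), slot between columns of about 233 and 275 and rows 210–325. I'll go on to the rack.

carry_out(motion=[[0, 0, 0.03, -60, 18, 8, 1], [0, 0, 0.06, -120, 36, 16, 1], [0, 0, 0.1, -180, 54, 24, 1], [0, 0, 0.108, -240, 70, 32, 1], [0, 0, 0.108, -287, 82, 37, 1]])

```text
clock: 2.12
position: [417.4, 220.9, 249.9]
ee_rot: [-0.602, 0.799, 0.0, -0.0]
contact_force: [0.9, -0.3, -0.9]
gripper_width: 85.7
grasp_force: 0.0
```

carry_out(motion=[[0, 0, 0, 0, 0, 0, 1], [0, 0, 0, 0, 0, 0, 1]])

```text
clock: 2.38
position: [417.9, 218.7, 250.0]
ee_rot: [-0.601, 0.799, -0.0, -0.001]
contact_force: [-0.5, 0.5, 0.2]
gripper_width: 85.6
grasp_force: 0.0
```

Run:
```python
from h import *
st();snap('wrist','w3')
a=cv2.imread('pics/w2.png')[195:345,190:380];b=cv2.imread('pics/w3.png')
a=cv2.resize(a,None,fx=3,fy=3,interpolation=cv2.INTER_CUBIC)
F=np.array([420.9,326.6,138]);u,v=proj('w3',F)[0];print(u,v)
x0,y0=max(0,int(u)-130),max(0,int(v)-75)
b=b[y0:y0+200,x0:x0+266];print(x0,y0,b.shape)
b=cv2.resize(b,None,fx=3,fy=3,interpolation=cv2.INTER_CUBIC)
cv2.imwrite('pics/c2.png',a);cv2.imwrite('pics/c3.png',b[:600,:800])
```

```text
{'clock': 2.375, 'joints': [0.828, 0.118, -0.344, -0.0, -1.11, -1.108], 'joint_vel': [-0.026, -0.012, -0.005, 0.002, 0.001, -0.0], 'joint_efforts': [0.562, -24.057, 18.276, 4.03, 0.019, -0.002], 'position': [417.939, 218.679, 249.966], 'ee_rot': [-0.601, 0.799, -0.0, -0.001], 'contact_force': [-0.549, 0.544, 0.186], 'wrist_torque': [-0.033, -0.024, -0.019], 'grasp_force': 0.0, 'gripper_width': 85.645}
344.41663742265484 330.8286954508462
214 255 (145, 266, 3)
```

View pics/c3.png

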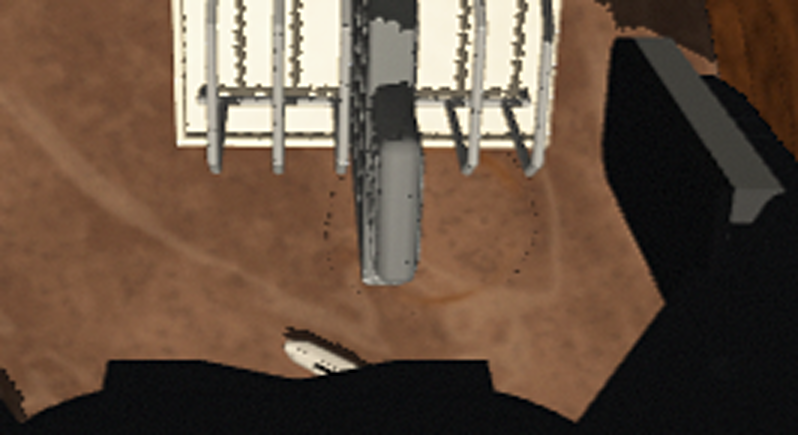

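View pics/c2.png

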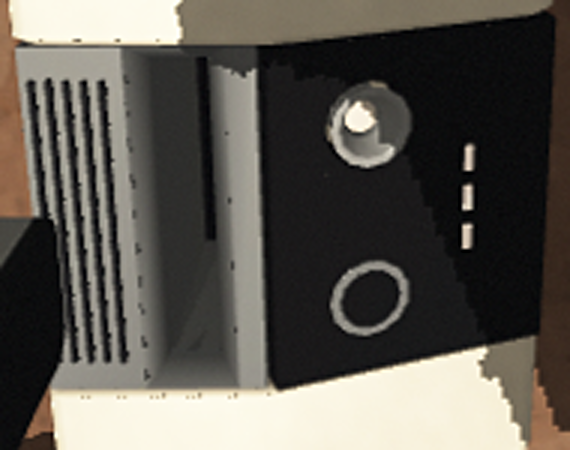

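c2 shows the slot flare's rear edge at about u=136 and front edge at u=231 (at v≈210), the cheeks at v=45 and 388, the hole at (369,124) and the key at (370,299). c3 cut off the filter's upper part, so I'll widen that crop.

Run:
```python
from h import *
b=cv2.imread('pics/w3.png')[165:365,214:480]
cv2.imwrite('pics/c4.png',cv2.resize(b,None,fx=3,fy=3,interpolation=cv2.INTER_CUBIC))
p=lambda u,v:(190+u/3,195+v/3)
m=atz('w2',*p(183,213),125);print('mouth',m)
for z in (108,112,116): print(z,'hole',atz('w2',*p(369,124),z),'key',atz('w2',*p(370,299),z-2))
for n,a in dict(rearR=(123,48),rearL=(148,383),frontR=(262,46),frontL=(270,386),frontLm=(240,383),frR=(222,48)).items(): print(n,atz('w2',*p(*a),125)[:2].round(1))
for f in('top0','side0'): print(f,proj(f,m))
```

```text
mouth [516.82604154 -14.09624138 125.        ]
108 hole [456.96088657 -26.45259183 108.        ] key [467.46175091  36.35091082 106.        ]
112 hole [456.69260454 -28.03723994 112.        ] key [467.05973478  33.96629827 110.        ]
116 hole [456.42432252 -29.62188805 116.        ] key [466.65771864  31.58168572 114.        ]
rearR [522.3 -68.8]
rearL [541.3  43.1]
frontR [482.3 -62.5]
frontL [502.8  50.9]
frontLm [512.1  48.1]
frR [493.9 -63.9]
top0 [[355.88156232 201.7434687 ]]
side0 [[355.47281246 199.96860594]]
```

View pics/c4.png

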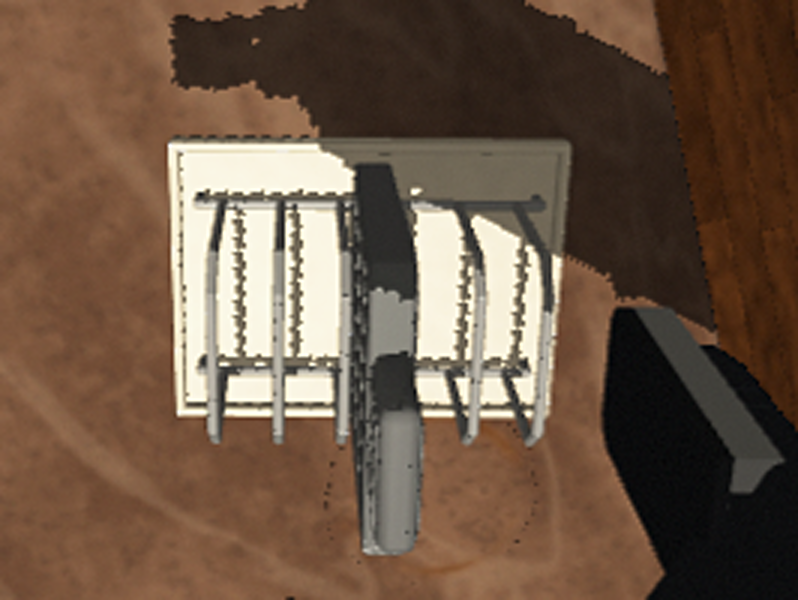

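c4 shows the filter's top frame from (376,165) to (390,553) in crop pixels, with the rack tray corners at (170,140), (570,142), (180,415) and (557,413). Half of it lies in the arm's shadow.

Run:
```python
from h import *
p=lambda u,v:(214+u/3,165+v/3)
A=atz('w3',*p(376,165),104);B=atz('w3',*p(390,553),104);c=(A+B)/2;d=B-A
print(A,B,c,np.linalg.norm(d),'filter yaw',np.degrees(np.arctan2(-d[0],d[1])))
C=[atz('w3',*p(*a),4) for a in((170,140),(570,142),(557,413),(180,415))];print(np.round(C,1),np.mean(C,0))
e=(C[0]+C[3]-C[1]-C[2]);print('rack yaw',np.degrees(np.arctan2(e[1],e[0])))
ang=np.arctan2(-d[0],d[1]);X=np.array([np.cos(ang),np.sin(ang),0]);Y=np.array([-np.sin(ang),np.cos(ang),0])
for n,z,hx,hy in(('frame',104,7,50),('tab',138,6,23),('tabfoot',104,6,23)):
    P=[[c[0],c[1],0]+X*sx*hx+Y*sy*hy+np.array([0,0,z]) for sx in(1,-1) for sy in(-1,1)]
    print(n,((proj('w3',P)-[214,165])*3).round(0).tolist(), 'top',(( proj('top0',P)-[198,205])*5).round(0).tolist())
```

```text
[401.3515196  246.11766174 104.        ] [429.79658152 371.38477546 104.        ] [415.57405056 308.7512186  104.        ] 128.45610660951135 filter yaw -12.793507048699365
[[474.8 250.9   4. ]
 [330.8 293.1   4. ]
 [359.4 405.5   4. ]
 [507.3 363.9   4. ]] [418.04747057 328.3505607    4.        ]
rack yaw -16.026567913371412
frame [[353.0, 214.0], [366.0, 516.0], [403.0, 211.0], [411.0, 513.0]] top [[242.0, 193.0], [51.0, 146.0], [234.0, 221.0], [44.0, 174.0]]
tab [[368.0, 361.0], [374.0, 512.0], [415.0, 358.0], [419.0, 510.0]] top [[172.0, 181.0], [81.0, 159.0], [165.0, 206.0], [75.0, 183.0]]
tabfoot [[360.0, 301.0], [366.0, 439.0], [402.0, 299.0], [406.0, 437.0]] top [[190.0, 182.0], [102.0, 161.0], [183.0, 206.0], [95.0, 184.0]]
```

Run:
```python
from h import *
p=lambda u,v:(214+u/3,165+v/3)
print(atz('w3',*p(399,479),138),'ends',atz('w3',*p(396,405),138),atz('w3',*p(400,553),138))
a=np.radians(-16);X=np.array([np.cos(a),np.sin(a),0]);Y=np.array([-np.sin(a),np.cos(a),0])
r=np.array([418.9,327.8,0])
for t in(-34,-30,-26,-22,-18):
    c=r+Y*t
    for n,z,hx,hy in(('frame',104,7,50),('tab',138,6,23)):
        P=[c+X*sx*hx+Y*sy*hy+np.array([0,0,z]) for sx in(1,-1) for sy in(-1,1)]
        print(t,n,((proj('w3',P)-[214,165])*3).round(0).tolist(), 'top',(( proj('top0',P)-[198,205])*5).round(0).tolist())
```

```text
[417.45854585 321.56479017 138.        ] ends [412.61950079 299.53762178 138.        ] [423.06105836 344.51986345 138.        ]
-34 frame [[371.0, 163.0], [364.0, 474.0], [422.0, 163.0], [410.0, 473.0]] top [[267.0, 211.0], [80.0, 154.0], [259.0, 238.0], [71.0, 180.0]]
-34 tab [[382.0, 307.0], [378.0, 464.0], [430.0, 307.0], [423.0, 464.0]] top [[199.0, 197.0], [110.0, 170.0], [191.0, 221.0], [102.0, 193.0]]
-30 frame [[371.0, 176.0], [364.0, 485.0], [421.0, 176.0], [410.0, 485.0]] top [[260.0, 209.0], [72.0, 151.0], [251.0, 236.0], [63.0, 178.0]]
-30 tab [[382.0, 322.0], [378.0, 477.0], [429.0, 322.0], [423.0, 477.0]] top [[191.0, 195.0], [102.0, 167.0], [183.0, 219.0], [94.0, 191.0]]
-26 frame [[371.0, 190.0], [364.0, 496.0], [421.0, 190.0], [410.0, 496.0]] top [[252.0, 207.0], [65.0, 149.0], [244.0, 234.0], [56.0, 176.0]]
-26 tab [[382.0, 336.0], [378.0, 490.0], [429.0, 336.0], [422.0, 490.0]] top [[183.0, 192.0], [94.0, 165.0], [176.0, 216.0], [86.0, 189.0]]
-22 frame [[370.0, 203.0], [364.0, 507.0], [420.0, 203.0], [409.0, 507.0]] top [[245.0, 204.0], [57.0, 147.0], [236.0, 231.0], [48.0, 173.0]]
-22 tab [[381.0, 350.0], [377.0, 503.0], [428.0, 350.0], [422.0, 503.0]] top [[176.0, 190.0], [87.0, 162.0], [168.0, 214.0], [79.0, 186.0]]
-18 frame [[370.0, 217.0], [363.0, 518.0], [420.0, 217.0], [409.0, 518.0]] top [[237.0, 202.0], [50.0, 144.0], [228.0, 229.0], [41.0, 171.0]]
-18 tab [[381.0, 364.0], [377.0, 515.0], [427.0, 364.0], [421.0, 515.0]] top [[168.0, 187.0], [79.0, 160.0], [160.0, 211.0], [71.0, 184.0]]
```

Run:
```python
from h import *
print(*rel([417.6,323,122],tq(-1.85)))
```

```text
[ 0.0003 -0.0004 -0.0024] [-100.5   29.6  128.2]
```

carry_out(motion=[[0, 0, 0, -50, 15, 20, 1], [0, 0, 0, -100.5, 29.6, 40, 1], [0, 0, 0, -100.5, 29.6, 85, 1], [0, 0, 0, -100.5, 29.6, 128, 1], [0, 0, 0, -100.5, 29.6, 128, 1]])

```text
clock: 3.05
position: [416.7, 320.8, 119.8]
ee_rot: [-0.6, 0.8, -0.001, -0.004]
contact_force: [-0.1, -0.5, 0.2]
gripper_width: 85.6
grasp_force: 0.0
```

carry_out(motion=[[0, 0, 0, 0, 0, 0, 0], [0, 0, 0, 0, 0, 0, -1], [0, 0, 0, 0, 0, 0, -1], [0, 0, 0, 0, 0, 0, -1], [0, 0, 0, 0, 0, 0, -1]])

```text
clock: 3.68
position: [418.1, 324.0, 123.2]
ee_rot: [-0.601, 0.799, -0.0, 0.001]
contact_force: [1.1, -1.5, 2.4]
gripper_width: 11.0
grasp_force: 61.1
```

carry_out(motion=[[0, 0, 0, 0, 0, 0, -1], [0, 0, 0, 0, 0, 0, -1]])

```text
clock: 3.92
position: [418.1, 324.0, 123.2]
ee_rot: [-0.601, 0.799, -0.0, 0.001]
contact_force: [1.6, -1.9, 5.0]
gripper_width: 11.1
grasp_force: 61.3
```

Run:
```python
from h import *
st();snap('wrist','w4')
```

```text
{'clock': 3.925, 'joints': [0.966, 0.348, -0.393, 0.001, -0.828, -1.248], 'joint_vel': [-0.0, 0.001, -0.001, -0.001, 0.001, -0.003], 'joint_efforts': [0.836, -30.681, 13.717, 2.57, 0.269, 0.064], 'position': [418.139, 323.979, 123.168], 'ee_rot': [-0.601, 0.799, -0.0, 0.001], 'contact_force': [1.625, -1.915, 5.013], 'wrist_torque': [-0.403, -0.116, -0.023], 'grasp_force': 61.321, 'gripper_width': 11.087}
```

Run:
```python
from h import *
print(*rel([523,65,250],tq(-1.738)))
```

```text
[-0.001   0.0008 -0.1134] [ 219.7 -172.6 -126.9]
```

carry_out(motion=[[0, 0, 0, 0, 0, -25, -1], [0, 0, 0, 0, 0, -65, -1], [0, 0, 0, 0, 0, -105, -1], [0, 0, 0, 0, 0, -128, -1], [0, 0, 0, 0, 0, -128, -1]])

```text
clock: 4.6
position: [417.7, 324.3, 251.2]
ee_rot: [-0.601, 0.799, 0.001, 0.001]
contact_force: [0.3, -0.8, -2.8]
gripper_width: 10.9
grasp_force: 60.3
```

carry_out(motion=[[0, 0, -0.03, 44, -35, 0, -1], [0, 0, -0.06, 88, -70, 0, -1], [0, 0, -0.09, 132, -105, 0, -1], [0, 0, -0.113, 176, -140, 0, -1], [0, 0, -0.113, 220, -173, 0, -1]])

```text
clock: 5.22
position: [522.2, 62.6, 247.8]
ee_rot: [-0.645, 0.764, 0.001, -0.002]
contact_force: [0.9, 0.4, -1.3]
gripper_width: 11.2
grasp_force: 60.3
```

carry_out(motion=[[0, 0, 0, 0, 0, 0, -1], [0, 0, 0, 0, 0, 0, -1], [0, 0, 0, 0, 0, 0, -1]])

```text
clock: 5.6
position: [522.2, 65.3, 249.5]
ee_rot: [-0.646, 0.763, 0.0, -0.001]
contact_force: [-0.3, 0.0, -0.9]
gripper_width: 11.0
grasp_force: 60.3
```

Run:
```python
from h import *
st();snap('wrist','w5');snap('side','side5')
P=[[517,-10.5,125],[457,-28,112]]
print(proj('w5',P),proj('side5',P))
a=cv2.imread('pics/w5.png');b=cv2.imread('pics/side5.png')[130:330,200:400]
C=np.zeros((600,800,3),np.uint8);C[:400,:640]=a;C[400:600,:200]=b;cv2.imwrite('pics/c5.png',C)
```

```text
{'clock': 5.6, 'joints': [0.433, 0.214, -0.225, -0.0, -1.133, -0.599], 'joint_vel': [0.006, -0.005, 0.009, 0.003, -0.002, 0.001], 'joint_efforts': [-0.367, -30.425, 18.809, 4.276, -0.008, -0.001], 'position': [522.246, 65.313, 249.479], 'ee_rot': [-0.646, 0.763, 0.0, -0.001], 'contact_force': [-0.277, 0.033, -0.912], 'wrist_torque': [-0.024, 0.012, -0.001], 'grasp_force': 60.265, 'gripper_width': 11.01}
[[300.14789139  96.60469351]
 [380.35351765  56.3540624 ]] [[354.171695   200.03462932]
 [365.2465947  216.05952646]]
```

View pics/c5.png

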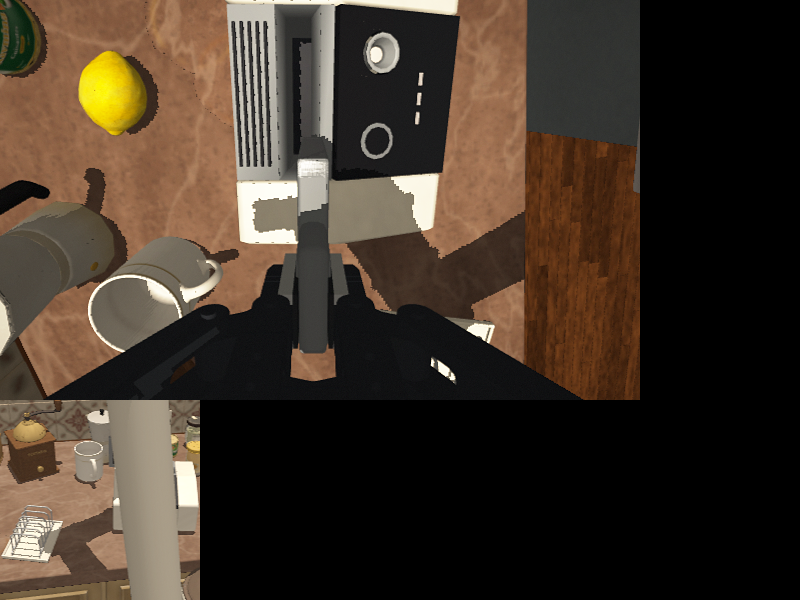

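c5 shows the filter held upright, with its -y end at about (313,160–180). The slot is clear of it: flare between cols of about 277 and 320, left cheek edge at row 180, right one at row 3. The hole is at (381,52) and the key at (377,140). I'll refine these with pixel profiles.

Run:
```python
from h import *
g=cv2.cvtColor(cv2.imread('pics/w5.png'),cv2.COLOR_BGR2GRAY).astype(int)
for r in(25,60,95,130): print(r,'c265:',g[r-2:r+3,265:342].mean(0).astype(int).tolist())
for r in(150,165,180,195,215,235): print(r,'c292:',g[r-1:r+2,292:336].mean(0).astype(int).tolist())
print('rows at 326-331',g[0:14,326:332].mean(1).astype(int).tolist(),g[168:190,326:332].mean(1).astype(int).tolist())
print('rows at 272-275',g[0:14,270:274].mean(1).astype(int).tolist(),g[168:190,272:276].mean(1).astype(int).tolist())
m=(g[20:90,350:420]>90).astype(np.uint8);ys,xs=np.nonzero(m);print('hole bbox',350+xs.min(),350+xs.max(),20+ys.min(),20+ys.max())
m=(g[110:170,352:402]>90).astype(np.uint8);ys,xs=np.nonzero(m);print('key bbox',352+xs.min(),352+xs.max(),110+ys.min(),110+ys.max())
```

```text
25 c265: [60, 26, 124, 192, 198, 196, 195, 195, 197, 167, 105, 86, 92, 89, 83, 78, 72, 67, 62, 57, 50, 47, 47, 47, 47, 47, 46, 47, 47, 47, 47, 47, 47, 46, 47, 46, 48, 47, 46, 47, 46, 47, 47, 46, 47, 46, 54, 66, 76, 83, 92, 101, 110, 119, 127, 136, 148, 154, 157, 161, 165, 169, 173, 176, 181, 183, 187, 192, 202, 113, 24, 14, 17, 17, 19, 25, 27]
60 c265: [46, 56, 23, 145, 190, 190, 188, 188, 187, 189, 165, 102, 98, 103, 97, 92, 85, 81, 74, 65, 55, 49, 48, 49, 48, 48, 50, 34, 21, 19, 21, 20, 20, 18, 42, 45, 73, 77, 77, 78, 76, 77, 76, 77, 78, 77, 70, 68, 74, 81, 89, 99, 108, 117, 125, 139, 158, 165, 168, 172, 176, 180, 183, 187, 191, 192, 194, 198, 167, 71, 11, 17, 18, 16, 26, 28, 28]
95 c265: [130, 60, 49, 18, 140, 182, 182, 180, 180, 180, 182, 139, 100, 110, 110, 105, 99, 91, 82, 72, 62, 53, 49, 48, 50, 50, 50, 45, 25, 16, 18, 18, 18, 18, 16, 35, 70, 78, 76, 75, 74, 75, 75, 75, 75, 76, 67, 69, 75, 81, 88, 96, 106, 115, 122, 146, 167, 175, 178, 182, 186, 190, 192, 191, 191, 192, 193, 201, 99, 10, 15, 18, 18, 24, 27, 27, 27]
130 c265: [182, 132, 64, 45, 23, 135, 172, 173, 170, 169, 168,
[... 1289 characters left out ...]
 64, 63, 63, 61, 53, 98, 126, 130, 130, 128, 129, 129, 129]
235 c292: [252, 254, 227, 154, 127, 100, 64, 50, 50, 52, 52, 52, 53, 53, 54, 53, 53, 53, 53, 54, 53, 54, 53, 53, 54, 53, 53, 52, 53, 53, 54, 53, 52, 52, 48, 47, 116, 131, 129, 129, 128, 128, 129, 128]
rows at 326-331 [244, 249, 246, 239, 193, 169, 172, 172, 173, 173, 173, 174, 175, 175] [105, 107, 100, 108, 109, 97, 100, 97, 97, 92, 95, 103, 113, 124, 126, 127, 115, 115, 115, 115, 114, 116]
rows at 272-275 [213, 247, 236, 220, 195, 196, 197, 197, 198, 197, 197, 197, 196, 198] [158, 157, 157, 157, 157, 155, 157, 155, 155, 156, 154, 153, 159, 206, 237, 250, 254, 253, 253, 253, 253, 253]
hole bbox 363 419 32 85
key bbox 361 392 123 158
```

Run:
```python
from h import *
f='w5'
re=np.array([atz(f,c,r,125) for c,r in((274.5,25),(275.7,60),(276.5,95),(277.7,130))])
fr=np.array([atz(f,c,r,125) for c,r in((320.5,25),(320,60),(319.6,95),(319.3,130))])
for e in(re,fr):
    k=np.polyfit(e[:,1],e[:,0],1);print('x=%.4f y+%.2f'%tuple(k),np.degrees(np.arctan(k[0])))
for c,r in((329,3.9),(272,3.9),(273,180.3)): print(atz(f,c,r,125)[:2])
print('strip/panel edge',atz(f,334,25,125)[:2],atz(f,332,130,125)[:2])
s=read_state();T=R.from_quat(s['ee_rot']);
for n,z,hx,hy in(('bot',110,7,50),('frame',20,7,50),('tab',-14.5,6,23)):
    P=[s['position']+T.apply([sy*hy,sx*hx,z]) for sx in(1,-1) for sy in(1,-1)]
    print(n,proj(f,P).round(1).tolist())
```

```text
x=0.1657 y+535.17 9.406960084987285
x=0.1731 y+505.16 9.821748521782494
[488.75008652 -63.46763366]
[524.9043145  -69.47603035]
[547.12974034  44.35446419]
strip/panel edge [487.37872675 -50.8201472 ] [498.66562768  15.47587787]
bot [[321.0, 136.8], [320.0, 271.3], [300.1, 136.7], [301.4, 271.3]]
frame [[326.1, 158.3], [323.8, 354.3], [293.2, 158.3], [296.2, 354.3]]
tab [[326.1, 250.1], [324.7, 358.2], [292.1, 250.1], [294.1, 358.2]]
```

Run:
```python
from h import *
g=cv2.cvtColor(cv2.imread('pics/w5.png'),cv2.COLOR_BGR2GRAY).astype(int)
for r in(134,138,142,146,154): print(r,'c292:',g[r-1:r+2,292:336].mean(0).astype(int).tolist())
print(*rel([519.6,-9.6,249.5],tq(-np.pi/2-np.radians(9.6))))
```

```text
134 c292: [52, 32, 19, 16, 16, 15, 15, 15, 13, 58, 70, 67, 67, 66, 67, 67, 67, 68, 67, 60, 63, 66, 72, 65, 77, 100, 114, 82, 163, 184, 184, 188, 188, 190, 189, 189, 188, 188, 190, 197, 108, 21, 17, 18]
138 c292: [50, 32, 17, 16, 16, 17, 15, 13, 59, 68, 64, 60, 57, 58, 58, 59, 59, 58, 58, 58, 58, 56, 57, 57, 58, 57, 56, 55, 55, 54, 59, 63, 61, 135, 119, 95, 176, 191, 192, 197, 103, 14, 16, 19]
142 c292: [51, 32, 17, 16, 17, 16, 15, 14, 29, 58, 60, 59, 58, 57, 59, 58, 59, 57, 57, 58, 57, 58, 57, 56, 56, 56, 57, 56, 57, 56, 54, 58, 66, 66, 66, 65, 64, 62, 60, 139, 75, 9, 16, 19]
146 c292: [52, 32, 16, 15, 15, 14, 16, 13, 48, 60, 58, 59, 58, 58, 58, 58, 58, 57, 57, 58, 58, 58, 57, 57, 57, 57, 57, 58, 56, 57, 57, 55, 54, 63, 67, 67, 66, 66, 67, 70, 32, 9, 9, 17]
154 c292: [51, 46, 37, 35, 35, 34, 44, 58, 60, 57, 58, 58, 58, 58, 58, 57, 58, 57, 57, 55, 55, 54, 52, 53, 52, 53, 53, 55, 58, 59, 58, 58, 57, 56, 54, 61, 65, 66, 67, 57, 26, 10, 12, 9]
[ 0.0005 -0.      0.0015] [74.5 -9.6  0.5]
```

carry_out(motion=[[0, 0, 0, 37, -5, 0, -1], [0, 0, 0, 74.5, -10, 0, -1], [0, 0, 0, 74.5, -10, 0, -1], [0, 0, 0, 74.5, -10, 0, -1]])

```text
clock: 6.2
position: [520.3, -10.1, 250.4]
ee_rot: [-0.646, 0.764, -0.0, 0.0]
contact_force: [-0.2, -0.4, -0.9]
gripper_width: 11.0
grasp_force: 60.2
```

carry_out(motion=[[0, 0, 0, 0, 0, 6, -1], [0, 0, 0, 0, 0, 12, -1], [0, 0, 0, 0, 0, 18, -1], [0, 0, 0, 0, 0, 18, -1]])

```text
clock: 6.7
position: [519.9, -10.7, 231.5]
ee_rot: [-0.645, 0.764, 0.0, -0.001]
contact_force: [0.3, 0.5, -0.8]
gripper_width: 11.1
grasp_force: 60.2
```

Run:
```python
from h import *
st();print(*rel([519.9,-9.9,231.5],tq(-np.pi/2-np.radians(9.6))))
```

```text
{'clock': 6.7, 'joints': [0.292, 0.218, -0.267, -0.0, -1.087, -0.46], 'joint_vel': [-0.002, -0.006, 0.017, 0.006, -0.005, 0.001], 'joint_efforts': [0.054, -30.243, 18.349, 4.148, 0.023, -0.0], 'position': [519.87, -10.658, 231.494], 'ee_rot': [-0.645, 0.764, 0.0, -0.001], 'contact_force': [0.261, 0.484, -0.77], 'wrist_torque': [0.034, -0.007, 0.003], 'grasp_force': 60.193, 'gripper_width': 11.076}
[ 0.0016 -0.0006 -0.0002] [-0.8  0.1 -0. ]
```

carry_out(motion=[[0, 0, 0, -0.5, 0, 4, -1], [0, 0, 0, -0.5, 0, 8, -1], [0, 0, 0, -0.5, 0, 12, -1], [0, 0, 0, -0.5, 0, 17, -1]])

```text
clock: 7.2
position: [520.4, -10.3, 215.1]
ee_rot: [-0.645, 0.764, -0.0, 0.0]
contact_force: [0.4, -0.3, -1.2]
gripper_width: 11.2
grasp_force: 60.2
```

carry_out(motion=[[0, 0, 0, 0, 0, 6, -1], [0, 0, 0, 0, 0, 12, -1], [0, 0, 0, 0, 0, 18, -1], [0, 0, 0, 0, 0, 24, -1], [0, 0, 0, 0, 0, 30, -1]])

```text
clock: 7.82
position: [520.3, -10.3, 184.9]
ee_rot: [-0.645, 0.764, 0.0, -0.0]
contact_force: [0.0, 0.0, -1.3]
gripper_width: 11.0
grasp_force: 60.2
```

Run:
```python
from h import *
st()
```

```text
{'clock': 7.825, 'joints': [0.292, 0.263, -0.335, -0.0, -0.973, -0.46], 'joint_vel': [-0.001, 0.049, -0.065, 0.001, 0.117, -0.0], 'joint_efforts': [-0.003, -31.774, 17.368, 3.916, -0.078, -0.0], 'position': [520.323, -10.272, 184.896], 'ee_rot': [-0.645, 0.764, 0.0, -0.0], 'contact_force': [0.015, 0.016, -1.252], 'wrist_torque': [-0.028, -0.012, 0.032], 'grasp_force': 60.225, 'gripper_width': 10.955}
```

Sliding freely. I'll continue down; home is expected at TCP z≈144.5.

carry_out(motion=[[0, 0, 0, 0, 0, 8, -1], [0, 0, 0, 0, 0, 16, -1], [0, 0, 0, 0, 0, 24, -1], [0, 0, 0, 0, 0, 31, -1], [0, 0, 0, 0, 0, 36, -1]])

```text
clock: 8.45
position: [520.3, -10.3, 148.8]
ee_rot: [-0.645, 0.764, 0.0, -0.0]
contact_force: [0.5, 0.8, -1.9]
gripper_width: 11.1
grasp_force: 60.2
```

carry_out(motion=[[0, 0, 0, 0, 0, 2, -1], [0, 0, 0, 0, 0, 4, -1], [0, 0, 0, 0, 0, 5, -1], [0, 0, 0, 0, 0, 5, -1]])

```text
clock: 8.95
position: [520.4, -10.2, 144.5]
ee_rot: [-0.645, 0.764, -0.0, 0.0]
contact_force: [-0.3, -0.1, -0.6]
gripper_width: 11.4
grasp_force: 60.3
```

carry_out(motion=[[0, 0, 0, 0, 0, 1, -1], [0, 0, 0, 0, 0, 2, -1], [0, 0, 0, 0, 0, 2, -1]])

```text
clock: 9.32
position: [520.8, -10.4, 144.3]
ee_rot: [-0.646, 0.764, -0.001, 0.0]
contact_force: [-3.4, -0.1, 8.7]
gripper_width: 11.1
grasp_force: 61.8
```

Floor contact confirmed (8.7 N at the expected height). Releasing.

carry_out(motion=[[0, 0, 0, 0, 0, 0, 0], [0, 0, 0, 0, 0, 0, 0], [0, 0, 0, 0, 0, 0, 0.3], [0, 0, 0, 0, 0, 0, 0.3], [0, 0, 0, 0, 0, 0, 0.3]])

```text
clock: 9.95
position: [520.3, -10.3, 142.2]
ee_rot: [-0.645, 0.764, 0.0, -0.0]
contact_force: [-0.4, -1.0, 0.4]
gripper_width: 55.6
grasp_force: 0.0
```

carry_out(motion=[[0, 0, 0, 0, 0, -20, 0.3], [0, 0, 0, 0, 0, -60, 0.5], [0, 0, 0, 0, 0, -100, 1], [0, 0, 0, 0, 0, -120, 1], [0, 0, 0, 0, 0, -120, 1]])

```text
clock: 10.58
position: [521.1, -10.1, 263.9]
ee_rot: [-0.645, 0.764, -0.001, 0.002]
contact_force: [1.0, -0.5, -0.5]
gripper_width: 85.4
grasp_force: 0.0
```

Run:
```python
from h import *
st();snap('wrist','w6')
# filter seat check + next standoff over stand
s=read_state();
print(*rel([400,-190,285],tq(-1.9)))
```

```text
{'clock': 10.575, 'joints': [0.292, 0.192, -0.217, 0.0, -1.158, -0.46], 'joint_vel': [0.001, 0.029, -0.057, -0.019, 0.014, -0.0], 'joint_efforts': [-0.012, -29.954, 19.353, 4.336, -0.063, 0.0], 'position': [521.054, -10.075, 263.862], 'ee_rot': [-0.645, 0.764, -0.001, 0.002], 'contact_force': [1.03, -0.525, -0.531], 'wrist_torque': [0.008, 0.033, -0.032], 'grasp_force': 0.0, 'gripper_width': 85.435}
[-0.0003  0.0008  0.161 ] [197.4  88.4 -23. ]
```

Run:
```python
from h import *
print(*rel([420,-170,275],tq(-1.738)))
```

```text
[-0.0004  0.0007 -0.001 ] [174.3  72.  -12.9]
```

carry_out(motion=[[0, 0, 0, 50, 20, -12, 1], [0, 0, 0, 100, 40, -12, 1], [0, 0, 0, 150, 60, -12, 1], [0, 0, 0, 174, 72, -12, 1], [0, 0, 0, 174, 72, -12, 1]])

```text
clock: 11.25
position: [418.6, -170.7, 272.9]
ee_rot: [-0.644, 0.765, 0.001, -0.001]
contact_force: [1.1, 0.2, -0.3]
gripper_width: 85.3
grasp_force: 0.0
```

carry_out(motion=[[0, 0, 0, 0, 0, 0, 1], [0, 0, 0, 0, 0, 0, 1]])

```text
clock: 11.5
position: [420.7, -169.1, 273.8]
ee_rot: [-0.646, 0.764, 0.0, -0.0]
contact_force: [0.2, 0.4, -0.1]
gripper_width: 85.3
grasp_force: 0.0
```

Run:
```python
from h import *
st();snap('wrist','w7')
P=[[419,-230,156],[419,-230,85],[429.5,-290.5,132]];print(proj('w7',P))
a=cv2.imread('pics/w6.png');b=cv2.imread('pics/w7.png')
u,v=proj('w7',P[0])[0].astype(int);y0=max(v-90,0);x0=max(u-110,0);print(x0,y0)
C=np.zeros((600,800,3),np.uint8)
C[:600,:480]=cv2.resize(b[y0:y0+200,x0:x0+160],None,fx=3,fy=3,interpolation=cv2.INTER_CUBIC)
C[:400,480:800]=cv2.resize(a[100:300,220:380],None,fx=2,fy=2)
cv2.imwrite('pics/c6.png',C)
```

```text
{'clock': 11.5, 'joints': [-0.022, 0.066, -0.341, -0.0, -1.165, -0.145], 'joint_vel': [0.003, -0.004, 0.003, 0.001, -0.002, 0.001], 'joint_efforts': [-0.174, -22.272, 18.567, 4.135, -0.005, -0.002], 'position': [420.705, -169.095, 273.773], 'ee_rot': [-0.646, 0.764, 0.0, -0.0], 'contact_force': [0.179, 0.368, -0.103], 'wrist_torque': [-0.057, -0.019, -0.012], 'grasp_force': 0.0, 'gripper_width': 85.329}
[[298.57505857 119.87808318]
 [301.55727507 115.36325797]
 [269.89192     33.05311062]]
188 29
```

View pics/c6.png

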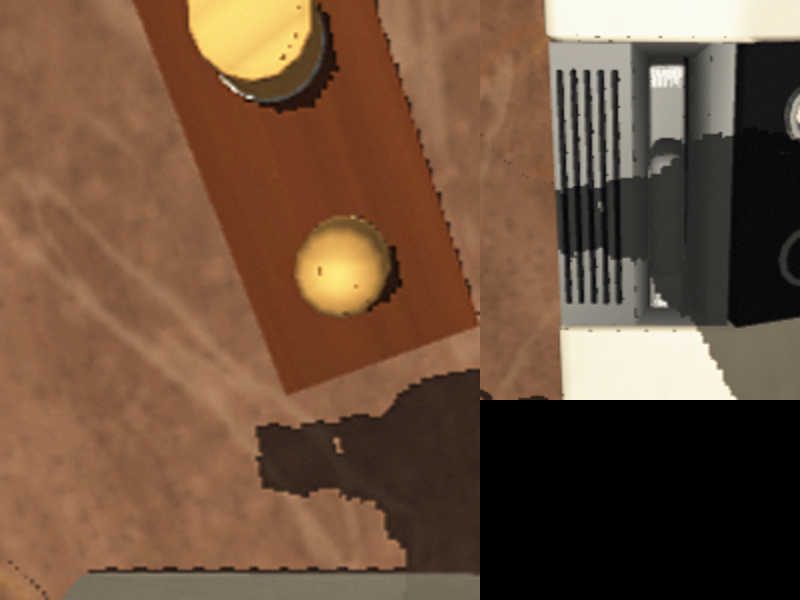

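c6 shows the filter sunk in the slot (inset) and the tester's dome at crop (344,267), which is pixel (302.7,118). The corer lies beyond it.

Run:
```python
from h import *
p=atz('w7',302.7,118,145);print(p)
t=p+R.from_quat(tq(-1.738)).apply([0,-1.35,0]);t[2]=118;print(t,*rel(t,tq(-1.738)))
```

```text
[ 416.37025047 -230.27659153  145.        ]
[ 417.70142337 -230.50126619  118.        ] [ 0.0007 -0.      0.0005] [ 61.1  -7.3 155.9]
```

carry_out(motion=[[0, 0, 0, 61, -7, 10, 1], [0, 0, 0, 61, -7, 60, 1], [0, 0, 0, 61, -7, 115, 1], [0, 0, 0, 61, -7, 156, 1], [0, 0, 0, 61, -7, 156, 1]])

```text
clock: 12.18
position: [415.2, -230.2, 115.6]
ee_rot: [-0.646, 0.764, 0.003, -0.002]
contact_force: [0.3, 0.3, -0.8]
gripper_width: 85.4
grasp_force: 0.0
```

carry_out(motion=[[0, 0, 0, 0, 0, 0, 0], [0, 0, 0, 0, 0, 0, -1], [0, 0, 0, 0, 0, 0, -1], [0, 0, 0, 0, 0, 0, -1], [0, 0, 0, 0, 0, 0, -1]])

```text
clock: 12.8
position: [417.6, -231.2, 119.4]
ee_rot: [-0.645, 0.764, -0.001, 0.0]
contact_force: [-1.3, 1.4, 5.9]
gripper_width: 20.5
grasp_force: 58.4
```

Run:
```python
from h import *
st()
```

```text
{'clock': 12.8, 'joints': [-0.164, 0.276, -0.519, 0.0, -0.774, -0.004], 'joint_vel': [-0.001, -0.0, 0.0, 0.001, -0.004, 0.001], 'joint_efforts': [-0.516, -26.285, 12.937, 2.875, 0.347, 0.011], 'position': [417.588, -231.219, 119.429], 'ee_rot': [-0.645, 0.764, -0.001, 0.0], 'contact_force': [-1.325, 1.37, 5.927], 'wrist_torque': [0.469, 0.281, 0.045], 'grasp_force': 58.381, 'gripper_width': 20.55}
```

carry_out(motion=[[0, 0, 0, 0, 0, -20, -1], [0, 0, 0, 0, 0, -60, -1], [0, 0, 0, 0, 0, -110, -1], [0, 0, 0, 0, 0, -150, -1], [0, 0, 0, 0, 0, -150, -1]])

```text
clock: 13.42
position: [418.4, -231.6, 271.6]
ee_rot: [-0.645, 0.764, -0.003, 0.002]
contact_force: [-0.5, -0.7, -0.1]
gripper_width: 20.6
grasp_force: 59.6
```

```bash
cat >> h.py <<'E'
a=np.radians(-9.6);XP=np.array([np.cos(a),np.sin(a),0]);YP=np.array([-np.sin(a),np.cos(a),0]);ZP=np.array([0,0,1.])
s2,c2=np.sin(np.radians(20)),np.cos(np.radians(20))
N=c2*ZP-s2*XP; UP=c2*XP+s2*ZP
def qpress():
    z=-N; x=-YP; return R.from_matrix(np.c_[x,np.cross(z,x),z]).as_quat()
E
python3 - <<'E'
from h import *
st()
g=cv2.imread('pics/w5.png')[:200]
for (x,y,w) in((381,52,28),(377,140,24)):
    G=cv2.cvtColor(g[y-w:y+w,x-w:x+w],cv2.COLOR_BGR2GRAY)
    c,_=cv2.findContours((G>75).astype(np.uint8),cv2.RETR_EXTERNAL,cv2.CHAIN_APPROX_NONE)
    c=max(c,key=cv2.contourArea);e=cv2.fitEllipse(cv2.convexHull(c));print(x-w+e[0][0],y-w+e[0][1],e[1])
    for z in(112,114,117):print(z,atz('w5',x-w+e[0][0],y-w+e[0][1],z))
h=np.array([460.4,-30.2,114])
for f in('w5','top0','w2'): print(f,proj(f,[h,h+3*N]))
print(*rel(h+N*140,qpress()))
E
```

```text
{'clock': 13.425, 'joints': [-0.164, 0.108, -0.299, 0.001, -1.156, -0.004], 'joint_vel': [-0.001, 0.042, -0.085, -0.036, 0.02, 0.001], 'joint_efforts': [-0.025, -25.872, 19.777, 4.511, -0.104, 0.0], 'position': [418.423, -231.558, 271.646], 'ee_rot': [-0.645, 0.764, -0.003, 0.002], 'contact_force': [-0.532, -0.657, -0.063], 'wrist_torque': [0.034, 0.023, 0.012], 'grasp_force': 59.563, 'gripper_width': 20.579}
381.1544017791748 52.792192459106445 (36.307830810546875, 42.10075759887695)
112 [456.19368917 -30.20881043 112.        ]
114 [456.59262983 -30.03614285 114.        ]
117 [457.19104081 -29.77714148 117.        ]
376.4304656982422 140.44343757629395 (31.516647338867188, 36.34885025024414)
112 [466.28357537  29.76552352 112.        ]
114 [466.60673117  29.48772558 114.        ]
117 [467.09146488  29.07102867 117.        ]
w5 [[375.69105937  53.51358161]
 [377.89191301  53.00274995]]
top0 [[362.18788684 225.00090819]
 [362.17143354 225.34951651]]
w2 [[308.66064906 235.63442684]
 [309.74548393 236.77313159]]
[ 3.413e-01 -6.000e-04 -2.000e-04] [-205.5   40.3   25.7]
```

Run:
```python
from h import *
print(*rel(np.array([459.3,-30.2,114])+N*140,qpress()))
```

```text
[ 3.413e-01 -6.000e-04 -2.000e-04] [-205.4   41.4   25.7]
```

carry_out(motion=[[0.07, 0, 0, -50, 10, 0, -1], [0.15, 0, 0, -100, 20, 3, -1], [0.25, 0, 0, -150, 30, 13, -1], [0.341, 0, 0, -205, 41, 25.7, -1], [0.341, 0, 0, -205, 41, 25.7, -1]])

```text
clock: 14.05
position: [408.0, -20.8, 240.0]
ee_rot: [-0.638, 0.751, -0.129, 0.108]
contact_force: [0.8, -0.2, 0.2]
gripper_width: 20.5
grasp_force: 59.6
```

carry_out(motion=[[0, 0, 0, 0, 0, 0, -1], [0, 0, 0, 0, 0, 0, -1], [0, 0, 0, 0, 0, 0, -1]])

```text
clock: 14.42
position: [411.2, -22.8, 242.7]
ee_rot: [-0.635, 0.754, -0.13, 0.109]
contact_force: [0.8, -1.3, -0.1]
gripper_width: 20.6
grasp_force: 59.6
```

Run:
```python
from h import *
st();h=np.array([459.3,-30.2,114])
print(*rel(h+N*115.4,qpress()))
```

```text
{'clock': 14.425, 'joints': [0.476, -0.162, -0.793, 0.322, -0.69, -0.87], 'joint_vel': [-0.001, -0.002, -0.001, 0.004, -0.001, -0.003], 'joint_efforts': [0.139, -9.299, 17.963, 3.869, 0.469, 0.004], 'position': [411.159, -22.759, 242.663], 'ee_rot': [-0.635, 0.754, -0.13, 0.109], 'contact_force': [0.786, -1.31, -0.128], 'wrist_torque': [0.098, 0.692, 0.015], 'grasp_force': 59.561, 'gripper_width': 20.631}
[ 0.0083 -0.0007 -0.0024] [-0.7 -1.9 22.1]
```

carry_out(motion=[[0.008, 0, 0, -0.7, -1.9, 10, -1], [0.008, 0, 0, -0.7, -1.9, 22, -1], [0.008, 0, 0, -0.7, -1.9, 22, -1], [0.008, 0, 0, -0.7, -1.9, 22, -1]])

```text
clock: 14.92
position: [420.3, -23.3, 222.9]
ee_rot: [-0.635, 0.753, -0.133, 0.112]
contact_force: [1.4, -1.2, 0.4]
gripper_width: 20.9
grasp_force: 59.5
```

Run:
```python
from h import *
st();snap('wrist','w8');snap('top','top8');snap('side','side8');h=np.array([459.3,-30.2,114])
s=read_state();T=R.from_quat(s['ee_rot']);tip=s['position']+T.apply([0,0,100.4])
print('tip',tip,'mouth w8',proj('w8',h),proj('w8',h+3*N),'tip w8',proj('w8',tip),'side',proj('side8',[tip,h]),'top',proj('top8',[tip,h]))
print(*rel(h+N*115.4,qpress()))
b=cv2.imread('pics/w8.png');u,v=proj('w8',tip)[0].astype(int);x0,y0=max(u-80,0),max(min(v-75,250),0);print(x0,y0)
C=np.zeros((600,800,3),np.uint8);C[:600,:480]=cv2.resize(b[y0:y0+150,x0:x0+120],None,fx=4,fy=4,interpolation=cv2.INTER_CUBIC)
u,v=proj('side8',tip)[0].astype(int);C[:320,480:]=cv2.resize(cv2.imread('pics/side8.png')[v-40:v+40,u-40:u+40],(320,320),interpolation=cv2.INTER_CUBIC)
C[330:530,480:]=cv2.resize(b,(320,200));cv2.imwrite('pics/c7.png',C)
```

```text
{'clock': 14.925, 'joints': [0.457, -0.122, -0.831, 0.36, -0.605, -0.897], 'joint_vel': [0.007, -0.008, 0.002, 0.0, 0.002, 0.001], 'joint_efforts': [-0.079, -10.339, 17.098, 3.57, 0.454, 0.001], 'position': [420.265, -23.281, 222.918], 'ee_rot': [-0.635, 0.753, -0.133, 0.112], 'contact_force': [1.433, -1.224, 0.358], 'wrist_torque': [0.078, 0.786, -0.069], 'grasp_force': 59.546, 'gripper_width': 20.91}
tip [454.14115566 -28.65580358 128.75699131] mouth w8 [[311.25518438 204.42988182]] [[311.24058706 205.62141083]] tip w8 [[311.13990484 211.89433942]] side [[366.15769869 211.45347768]
 [365.9023885  214.87369713]] top [[361.83313029 227.24196016]
 [362.18727774 225.44719719]]
[-0.0009  0.0004 -0.0009] [ 0.6 -0.1  0.7]
231 136
```

View pics/c7.png

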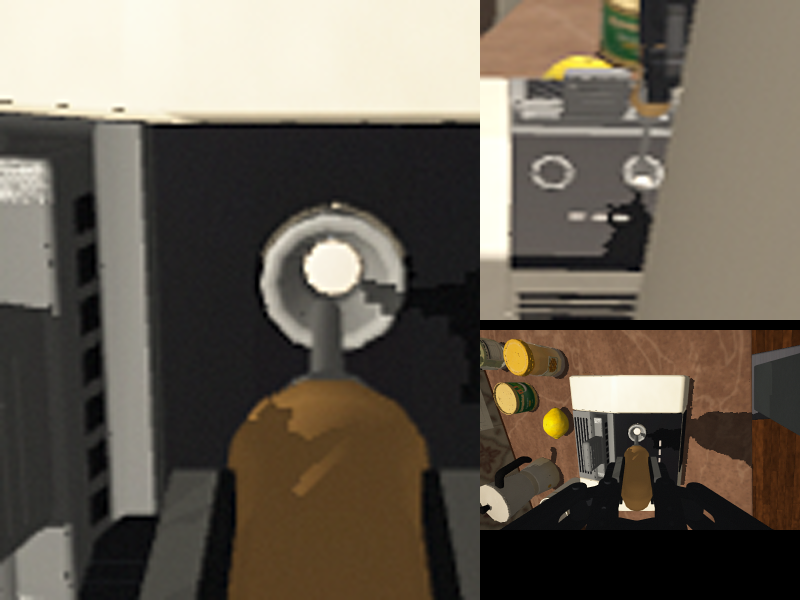

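c7 shows the pin tip at about (312.8,210), the rim centre at (314.5,205.5) and the white button inside. The tip is aligned to within about 1 mm, so I'll shift +1 in tool y and go in.

carry_out(motion=[[0, 0, 0, 0.2, 1, 6, -1], [0, 0, 0, 0.2, 1, 12, -1], [0, 0, 0, 0.2, 1, 18, -1], [0, 0, 0, 0.2, 1, 22, -1], [0, 0, 0, 0.2, 1, 22, -1]])

```text
clock: 15.7
position: [426.3, -24.4, 201.1]
ee_rot: [-0.636, 0.752, -0.133, 0.111]
contact_force: [-1.5, 0.1, 0.0]
gripper_width: 20.5
grasp_force: 59.6
```

carry_out(motion=[[0, 0, 0, 0, 0, 0, -1], [0, 0, 0, 0, 0, 0, -1]])

```text
clock: 15.95
position: [426.4, -24.2, 201.7]
ee_rot: [-0.635, 0.752, -0.133, 0.112]
contact_force: [-0.3, 0.2, 0.2]
gripper_width: 20.4
grasp_force: 59.6
```

```bash
cat > chk.py <<'E'
from h import *
s=read_state();h=np.array([459.3,-30.2,114]);T=R.from_quat(s['ee_rot']);tip=s['position']+T.apply([0,0,100.4])
d=tip-h;print('t',s['clock'],'tip in panel',(d@UP).round(2),(d@YP).round(2),(d@N).round(2),'F',np.round([s['contact_force']@v for v in(UP,YP,N)],2),'grip',s['grasp_force'],s['gripper_width'],'tilt',np.arccos(-T.as_matrix()[:,2]@N))
E
python3 chk.py
```

```text
t 15.95 tip in panel -1.39 0.39 -6.59 F [-0.23  0.11  0.27] grip 59.63065266609192 20.440550326748188 tilt 0.00021570939514688393
```

carry_out(motion=[[0, 0, 0, 0, 0, 2, -1], [0, 0, 0, 0, 0, 4, -1], [0, 0, 0, 0, 0, 5, -1], [0, 0, 0, 0, 0, 5, -1]])

```text
clock: 16.45
position: [428.3, -24.5, 197.0]
ee_rot: [-0.635, 0.752, -0.133, 0.112]
contact_force: [-1.2, -0.1, 3.1]
gripper_width: 20.9
grasp_force: 59.9
```

```bash
python3 chk.py
```

```text
t 16.45 tip in panel -1.2 0.46 -11.62 F [-0.08 -0.29  3.34] grip 59.90743339061737 20.851612196885362 tilt 0.0003713624232619283
```

carry_out(motion=[[0, 0, 0, 0, 0, 1, -1], [0, 0, 0, 0, 0, 1, -1], [0, 0, 0, 0, 0, 1, -1]])

```text
clock: 16.82
position: [428.7, -24.6, 196.7]
ee_rot: [-0.635, 0.752, -0.133, 0.112]
contact_force: [-6.5, 0.8, 8.9]
gripper_width: 20.2
grasp_force: 60.8
```

```bash
python3 chk.py
```

```text
t 16.825 tip in panel -0.85 0.42 -12.03 F [-3.14 -0.29 10.64] grip 60.82167685031891 20.171737460672112 tilt 0.0011759074828090708
```

carry_out(motion=[[0, 0, 0, 0, 0, 1, -1], [0, 0, 0, 0, 0, 1, -1], [0, 0, 0, 0, 0, 1, -1]])

```text
clock: 17.2
position: [429.1, -24.7, 196.5]
ee_rot: [-0.635, 0.752, -0.133, 0.113]
contact_force: [-10.7, 2.3, 15.3]
gripper_width: 20.6
grasp_force: 61.7
```

```bash
python3 chk.py
```

```text
t 17.2 tip in panel -0.43 0.36 -12.35 F [-5.07  0.51 18.15] grip 61.71191096305847 20.63856949628572 tilt 0.002098458491179031
```

Force rises steeply, either from the hard stop or a wall. I'll back off in steps and see whether the spring's 0.7 N/mm slope shows.

carry_out(motion=[[0, 0, 0, 0, 0, -2, -1], [0, 0, 0, 0, 0, -2.5, -1], [0, 0, 0, 0, 0, -2.5, -1], [0, 0, 0, 0, 0, -2.5, -1]])

```text
clock: 17.7
position: [428.2, -24.4, 197.4]
ee_rot: [-0.636, 0.752, -0.133, 0.112]
contact_force: [-1.4, 0.1, 2.3]
gripper_width: 20.7
grasp_force: 59.9
```

```bash
python3 chk.py
```

```text
t 17.7 tip in panel -1.2 0.52 -11.24 F [-0.52 -0.16  2.62] grip 59.88013207912445 20.678817673547254 tilt 0.0003216354871841557
```

carry_out(motion=[[0, 0, 0, 0, 0, 0, -1], [0, 0, 0, 0, 0, 0, -1]])

```text
clock: 17.95
position: [428.1, -24.4, 197.4]
ee_rot: [-0.636, 0.752, -0.133, 0.112]
contact_force: [-1.4, -0.3, 2.9]
gripper_width: 20.5
grasp_force: 59.9
```

```bash
python3 chk.py
```

```text
t 17.95 tip in panel -1.27 0.51 -11.23 F [-0.24 -0.54  3.2 ] grip 59.88480627536774 20.479279603233902 tilt 0.0002540010839961545
```

carry_out(motion=[[0, 0, 0, 0, 0, -2, -1], [0, 0, 0, 0, 0, -2, -1], [0, 0, 0, 0, 0, -2, -1]])

```text
clock: 18.32
position: [427.4, -24.3, 199.2]
ee_rot: [-0.636, 0.752, -0.133, 0.112]
contact_force: [-0.7, 0.1, 2.6]
gripper_width: 20.6
grasp_force: 59.8
```

```bash
python3 chk.py
```

```text
t 18.325 tip in panel -1.35 0.49 -9.21 F [0.23 0.03 2.73] grip 59.77926850318909 20.600549831214472 tilt 0.0002346218366208995
```

carry_out(motion=[[0, 0, 0, 0, 0, 0, -1], [0, 0, 0, 0, 0, 0, -1]])

```text
clock: 18.58
position: [427.3, -24.4, 199.2]
ee_rot: [-0.636, 0.752, -0.133, 0.112]
contact_force: [0.5, -0.2, 1.8]
gripper_width: 20.9
grasp_force: 59.8
```

```bash
python3 chk.py
```

```text
t 18.575 tip in panel -1.41 0.43 -9.24 F [ 1.14 -0.09  1.53] grip 59.77272391319275 20.86907881902599 tilt 8.310622475815077e-05
```

The spring is confirmed: about 2 N at -9.2 and 3 N at -11.2, with the stop near -11.9. I'll settle just above the stop.

carry_out(motion=[[0, 0, 0, 0, 0, 1, -1], [0, 0, 0, 0, 0, 2.3, -1], [0, 0, 0, 0, 0, 2.3, -1], [0, 0, 0, 0, 0, 2.3, -1], [0, 0, 0, 0, 0, 2.3, -1]])

```text
clock: 19.2
position: [428.1, -24.5, 197.1]
ee_rot: [-0.635, 0.752, -0.133, 0.112]
contact_force: [-0.2, 0.7, 3.1]
gripper_width: 20.8
grasp_force: 59.9
```

carry_out(motion=[[0, 0, 0, 0, 0, 0, -1], [0, 0, 0, 0, 0, 0, -1], [0, 0, 0, 0, 0, 0, -1]])

```text
clock: 19.58
position: [428.1, -24.5, 197.0]
ee_rot: [-0.635, 0.752, -0.133, 0.112]
contact_force: [1.0, -0.6, 4.5]
gripper_width: 20.7
grasp_force: 59.9
```

```bash
python3 chk.py; python3 -c "
from bench import *
print(job_done())"
```

```text
t 19.575 tip in panel -1.41 0.4 -11.52 F [ 2.51 -0.46  3.83] grip 59.937610030174255 20.708207487191213 tilt 9.081618897552528e-05
the job is handed in; nothing more can be done
None
```

The job is handed in at 19.6 s with no verdict shown: the filter is home in the slot and released, and the gripper holds the tester square to the panel with the reset button pressed an estimated 5.5 mm at about 4 N.

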